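Load a tube cassette and index the holder's lock plunger

TASK

Stand the long grey six-place tube cassette upright on the floor of the rack holder, square between the side guides and between the pusher and the end stop, and let go of it. Then pull the spring-loaded lock plunger clear of its hole, slide the tube section along its rail to the next hole towards the end stop so that the pusher closes the cassette in, and let the pin drop fully home there. Finish still gripping the plunger's knob with the pin home: do not let go; leave everything else where it is.

Things in the scene. Friction and masses are not known exactly. Their poses are not given: they have to be found in the camera images.
- cassette: loose dark grey six-place tube cassette to load: 133 mm long (its y), 30 mm wide (x), 68 mm high, 90 g; flat solid long sides to grip across the 30 mm; its lowest 8 mm stick out 4 mm more at both ends. Origin: centre of its underside, z up. Stands upright on the bench, left of the holder. Either way round is right in the holder.
- holder: rack holder: grey L-shaped base plate, 262 (x) by 228 (y) mm over all, fixed, upper face 12 mm above the bench. Origin: centre of that rectangle, at bench height. x runs along lane and rail towards the end stop (roughly away from the robot), y left, z up. Left: the lane, where cassettes stand crosswise (their length along y). Right: the rail with the sliding tube section.
- bay (a point): foot of the end stop, at the lane's middle, on the lane's floor (12 mm above the bench), axes as the holder's. The lane runs from here to -x. Side guides at y = +-69 mm (cassette foot: +-66), 12 mm high, with lips splayed outward to 21 mm above the floor. End stop: 136 mm wide, 30 mm high above the floor.
- pusher (a point): middle of the face of the pusher blade (124 mm wide, upper edge 35 mm above the lane's floor) on the sliding section. It stands 68 mm from the end stop at the start, so a cassette's middle fits 15 to 53 mm before the stop; one hole on it is 34 mm from the stop and keeps the cassette with 4 mm play.
- grip (a point): on the axis of the upright black ribbed knob, where to grip it: 80 mm above the bench with the pin home. Knob 25 mm thick, from 14 mm below this point to 8 mm above, then a 28 mm rim to 15 mm above. Under it a 15 mm steel body with a 21 mm nut (top 24 mm below) on the section's flat top (30 mm below; 50 mm in x, 36 in y). Axes as the holder's.
- knob: the plunger's knob, fixed to the pin; origin on its axis, at bench height when the pin is home; rises with the pin
- plunger (a joint): lift of knob and pin (m): 0 = pin fully home, 0.012 = right up. A spring draws it down with 4 N at 0, 8 N at 0.012. The 7 mm pin reaches 8 mm into the rail: above 0.008 it is clear and the section slides; between holes it rides on the rail at about 0.008. Holes are 9.6 mm wide: 1.4 mm play either way.
- section (a joint): position of the tube section (with plunger and pusher) on its rail, a 24 mm square steel tube with three holes in its top 34 mm apart (m): about 0 in the start hole (the middle one), growing towards the end stop (holder's +x); 0.034 in the next hole, where it must end. Travel -0.045 to 0.045, friction about 2 N; pushed along by its knob.
- short_cassette: bystander: a short four-place tube cassette, 92 x 31 x 80 mm, loose on the bench
- cup: bystander: an empty white plastic beaker, 65 mm across, 80 mm high, loose on the bench
- tweezers: bystander: steel forceps lying on the bench, 134 mm long
Things that resemble listed ones, but are neither listed nor needed, are in the scene too. What is shaped like the cassette but green or purple is not meant.

How it is judged (in metres and radians):
On the way, in this order (a step that is already met when the one before it is completed fails the run):
1. the cassette stands released on the lane's floor between pusher and end stop, the section still locked in its start hole (z of cassette in the frame of bay below 0.004 m and x of cassette in the frame of bay between -0.056 and -0.012 m and y of cassette in the frame of bay between -0.006 and 0.006 m and angle between cassette's own z axis and vertical below 0.06 rad and contact force between the fingers and cassette below 0.1 N and value of joint plunger below 0.003 m and value of joint section between -0.004 and 0.004 m), for 0.2 s.
2. the plunger is pulled clear of the start hole by its knob (value of joint plunger above 0.0075 m and value of joint section between -0.02 and 0.02 m and contact force between the fingers and knob above 1 N), for 0.1 s.
At the end, for the whole second after the job is handed in: section in the next hole (0.034 m, +-2.5 mm) at rest, pin home (within 2 mm of fully down), fingers still gripping the knob (over 3 N); cassette upright (0.06 rad), square (0.08 rad) and at rest on the lane's floor between pusher and end stop (value of joint section between 0.0315 and 0.0365 m and value of joint plunger below 0.002 m and velocity of joint section between -0.005 and 0.005 m/s and contact force between the fingers and knob above 3 N and z of cassette in the frame of bay below 0.004 m and x of cassette in the frame of bay between -0.022 and -0.012 m and y of cassette in the frame of bay between -0.006 and 0.006 m and angle between cassette's own z axis and vertical below 0.06 rad and angle between the y axis of cassette and the y axis of holder, either way round below 0.08 rad and linear speed of cassette below 0.01 m/s); the arm keeps its last pose, push and grip.
It fails at once if a bystander was moved by more than 25 mm (distance of any of short_cassette, cup, tweezers from where it was at the start of the episode above 0.025 m).
It also fails if it takes over 42 s, if anything falls off the work surface, if the arm or the gripper's body presses on something with over 40 N, if the wrist force passes 120 N, or if a joint passes its speed limit or range.

ROBOT

A 6-joint arm with a two-finger parallel gripper is mounted at the origin on a cart in front of the work surface, level with it; the furniture and walls round the work are solid. World frame = base frame: x ahead of the robot, y to its left, z up, the work surface at z = 0. Lengths are in mm, angles in degrees, forces in N, time in s.
With the tool pointing down it reaches from about 300 to 850 mm from the base axis. Payload 4.2 kg.
Tool frame: the origin (TCP) lies midway between the tips of the shut fingers; the grasp point (between the pads) lies 19 mm behind it (env.grasp_offset is the distance from the TCP to the grasp point, in mm); z points along the fingers, y is the line along which they close (so a half turn about z gives the same grasp; the last joint's range is limited). The gripper opens to 91 mm and grips with 3 to 60 N. Pads are 32 mm wide; open, the fingers measure 118 mm over their backs; the gripper's body (76 mm by 178 mm) begins 60 mm behind the grasp point.
Start: joints at [74.427, 18.312, 89.639, -0, 72.044, -1.146], TCP at [143.261, 556.884, 213.976] pointing down, gripper open.
Joint ranges: [-177.97, 177.97], [-48.28, 115.42], [12.27, 149.76], [-77.06, 257.06], [2.81, 150.46], [-146.56, 146.56]. Speed limits (degrees/s): [147.25, 147.25, 180, 180, 180, 180].

INTERFACE

Orientations are given as [roll, pitch, yaw] about the fixed x, y, z axes, in that order (R = Rz(yaw) Ry(pitch) Rx(roll)).
In Python, from workcell import env, optics gives the robot as it stands. The module is installed in compiled form; this text tells all that it offers.
- The arm moves only by the tool send_rows, never from a script. Its argument "targets" is a list that holds one entry, the list of rows, each a list of 7 numbers: the turn, a rotation vector about the world's x, y, z scaled (see below), then the shift along the world's x, y, z scaled (see below), then the closure, from -1 (fully open) to 1 (shut). In form: [[[rx, ry, rz, x, y, z, gripper], ...]]. A call has 1 to 12 rows; each row shifts and turns the commanded pose from where the row before left it; what a row does not reach is not made up. The controller multiplies each number of a shift by 0.2 m and each number of a turn by pi/2 rad. A row lasts 1/10 s, in which the tool goes at most 50 mm and 8.59 degrees, less where a joint would pass 70% of its speed; a pose out of reach is approached as far as the arm can. A call with a number of a shift or a turn outside -1 to 1 is refused whole. A call with a gripper value outside its range is refused whole. The fingers move at their own pace and stop on an object; "grip_force" is the grip in N (left out, the last holds). Time passes only in rows, so rows that do not move let the fingers close. It gives the time, the measured TCP pose, the force, the opening and the grip force at its end, in the units of the state.
- env.state(): the state, without advancing time (a new reading comes with each control period).
- optics.grab_frame(name): name is "side" or "top" or "wrist"; returns (picture, depth): 480x640x3 uint8, red, green, blue; 480x640 float32, mm along the optical axis (not along the pixel's ray), 0 where there is no reading.
- optics.camera_info(name): a dict with "camera_matrix" (3x3 intrinsics, pixels), "R" (3x3) and "t" (3): a world point X has camera coordinates R X + t; the wrist camera has in their place "mount" (4x4, takes a point from camera to tool coordinates, whose origin is the TCP and whose axes are the flange's). Camera axes: x right, y down, z forward; pixel columns grow to the right and rows downward; lengths in mm; the calibration is good to about 2 mm. A picture is of the moment at which its call begins: read the wrist's pose just before it. camera_info takes no time and is no camera call.
- env.job_done(): hands the job in; it is judged then, once.
Trained networks look in the newest picture that a camera, given by its name, has taken for a name from the list of things; names that differ only in an ending like _2 or _b are one class to them, and where a whole thing is asked for, a point or a joint stands for the part that bears it (a point fixed in the world has none). Each returns a list of dicts, best first, with "conf" (0 to 1); they miss things now and then, are a little off and sometimes report something else, mostly with a low value. They report only what shows in the picture. A call takes as long as a camera call. They do not tell look-alikes from the thing itself.
- optics.silhouettes(camera, name): "mask" (480x640 bool, what is visible of it) and "at" ([column, row] in pixels, amid what is visible of it).
- optics.place_of(camera, name): "at" ([column, row] in pixels: a listed point, or the origin of a listed thing).
The state is a dict: "time_s": time; "qpos": joint angles; "qvel": joint speeds; "effort": joint torques, N m; "ee_pos": TCP position; "ee_rot": TCP orientation; "force": force on the tool from outside, world axes, zero at the start; "torque": the same for the moment, N m; "gripper_width": finger opening in mm; "gripper_force": force on a finger pad.
Only numpy, scipy, OpenCV 4.12 (cv2) and the standard library are available. Lean on these libraries where they do the work, as an engineer would, in place of code of your own. Each camera call takes 0.05 s, during which the arm holds its last target. There are 200 camera calls.

## Working session

There is one attempt and no reset: what is moved stays moved. The work goes in short steps, Python scripts to look and compute and a tool call to move; the robot and the scene stay as the last step left them, time stands still between calls to the robot, and variables do not carry over. Pictures are saved under pics/ and viewed, at most 10 in all, crops included, and the job is handed in when it is done.

Besides the shell and the picture viewer there is one more tool, called after "Request:" in YAML: its name, and indented under it one key for each argument. send_rows: Moves the arm, as the interface text tells. Its arguments: {"type":"object","properties":{"targets":{"type":"array"},"grip_force":{"type":"number"}},"required":["targets"]}

```bash
mkdir -p pics
cat > h.py <<'E'
import numpy as np, cv2
from workcell import env, optics
def px2w(cam,uv,depth=None,z=None):
    i=optics.camera_info(cam);K=np.array(i["camera_matrix"]);R=np.array(i["R"]);t=np.array(i["t"])
    r=np.linalg.inv(K)@np.array([uv[0],uv[1],1.0])
    if depth is not None: return R.T@(r*depth-t)
    d=R.T@r;o=-R.T@t
    return o+d*(z-o[2])/d[2]
def save(n,im): cv2.imwrite(n,cv2.cvtColor(im,cv2.COLOR_RGB2BGR))
def cloud(cam,dep):
    i=optics.camera_info(cam);K=np.array(i["camera_matrix"]);R=np.array(i["R"]);t=np.array(i["t"])
    v,u=np.mgrid[:480,:640];P=np.stack([(u-K[0,2])/K[0,0]*dep,(v-K[1,2])/K[1,1]*dep,dep],-1)
    return (P-t)@R
E
python3 - <<'E'
from h import *
s=env.state();print(s)
for c in["top","side"]:
    im,d=optics.grab_frame(c);save(f"pics/{c}.png",im);np.savez(f"{c}.npz",im=im,d=d)
    for n in["cassette","holder","short_cassette","cup","tweezers","knob"]:
        for r in optics.silhouettes(c,n): print(c,n,round(r["conf"],2),np.round(r["at"]),r["mask"].sum())
    for n in["bay","pusher","grip","cassette","holder"]:
        for r in optics.place_of(c,n): print(c,"pt",n,round(r["conf"],2),np.round(r["at"],1))
E
```

```text
{'time_s': 0.0, 'qpos': array([ 7.44263829e+01,  1.83496171e+01,  8.97070107e+01,  8.10034617e-04,
        7.20422731e+01, -1.14569607e+00]), 'qvel': array([-0.11165599,  0.04285859, -0.06816313, -0.0596315 , -0.00079264,
        0.04406685]), 'effort': array([ 4.47019256e-04, -4.12472212e+01, -2.31968379e+01,  7.27907242e-02,
        4.57608956e-02, -1.33771709e-04]), 'ee_pos': array([143.12525156, 556.38101012, 213.13646329]), 'ee_rot': array([-1.79901134e+02, -2.74749368e-03,  1.65571826e+02]), 'force': array([-0.35017735,  1.03151544, -0.28145432]), 'torque': array([-0.02389842, -0.02969273,  0.00913784]), 'gripper_force': 0.0, 'gripper_width': 91.23035918957632}
top cassette 0.81 [227. 255.] 713
top cassette 0.69 [312. 328.] 732
top cassette 0.62 [416. 331.] 881
top holder 0.96 [377. 238.] 7738
top holder 0.39 [219. 342.] 64
top short_cassette 0.65 [240. 178.] 660
top cup 0.61 [283. 149.] 712
top tweezers 0.66 [215. 344.] 28
top tweezers 0.47 [371. 235.] 7938
top knob 0.57 [416. 247.] 121
top pt bay 0.88 [351.1 208.4]
top pt bay 0.48 [237.8 341.7]
top pt pusher 0.84 [362.5 230.6]
top pt grip 0.48 [229.8 254.7]
top pt cassette 0.91 [227.7 253.1]
top pt cassette 0.8 [412.3 332.7]
top pt cassette 0.58 [312.6 324.1]
top pt holder 0.65 [375.5 242.7]
side cassette 0.92 [226. 265.] 1727
side cassette 0.9 [280. 223.] 700
side cassette 0.58 [233. 328.] 2965
side holder 0.69 [343. 295.] 7715
side holder 0.48 [198. 238.] 48
side cup 0.82 [392. 227.] 824
side knob 0.67 [352. 284.] 212
side pt bay 0.86 [367.6 277.1]
side pt grip 0.74 [348.7 286.5]
side pt cassette 0.98 [226.4 274.8]
side pt cassette 0.85 [280.5 231.1]
side pt cassette 0.23 [390.4 240.6]
side pt holder 0.84 [341.4 299.6]
```

View pics/top.png

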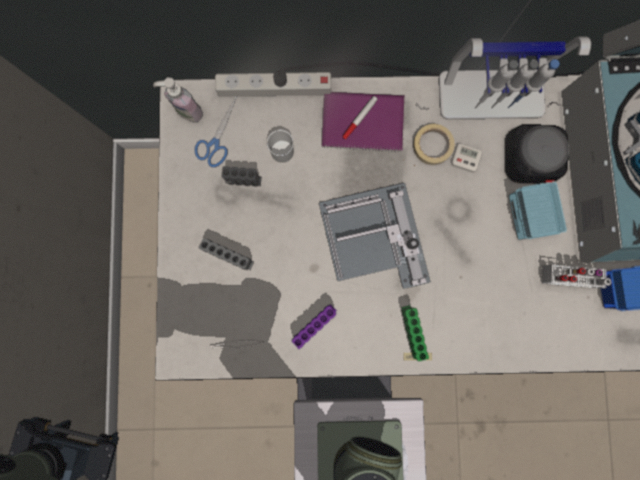

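View pics/side.png

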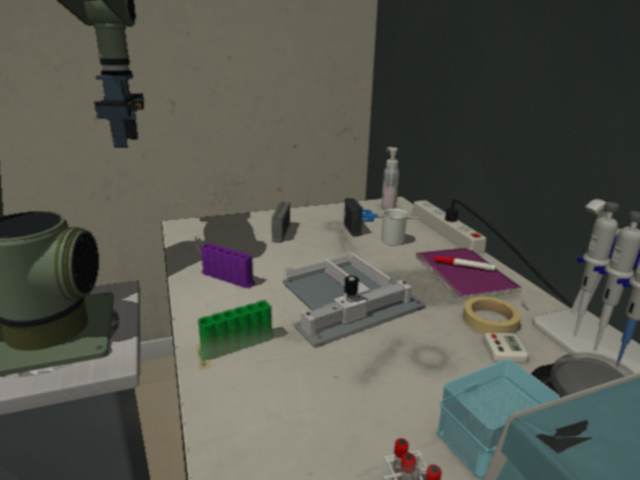

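Run:
```python
from h import *
for c in["top","side"]:
    f=np.load(c+".npz");P=cloud(c,f["d"])
    i=optics.camera_info(c);print(c,"cam pos",np.round(-np.array(i["R"]).T@np.array(i["t"])),i["camera_matrix"][0][0])
    pts={"top":[(227,255),(312,328),(416,331),(351,208),(362,231),(416,247),(240,178),(283,149)],"side":[(226,265),(280,223),(233,328),(367,277),(352,284),(392,227)]}[c]
    for u,v in pts: print(u,v,np.round(P[v,u]),f["im"][v,u])
```

```text
top cam pos [ 427.   98. 1242.] 490.1738018248665
227 255 [513. 318.  28.] [42 41 41]
312 328 [330. 110.  12.] [74 45 89]
416 331 [ 321. -142.   39.] [30 47 33]
351 208 [626.   7.  25.] [118 112 115]
362 231 [569. -20.  13.] [78 78 81]
416 247 [ 520. -139.   90.] [94 90 91]
240 178 [695. 278.  79.] [68 67 66]
283 149 [788. 178.   2.] [131 128 124]
side cam pos [ 220. -819.  511.] 467.67460209390026
226 265 [330.  85.  44.] [ 81  32 100]
280 223 [494. 257.  54.] [65 66 62]
233 328 [ 305. -153.   47.] [14 76 27]
367 277 [622.  -3.  14.] [93 97 94]
352 284 [ 524. -144.   90.] [11 11 14]
392 227 [762. 157.  51.] [132 133 122]
```

The grey six-place cassette is at top (226,250). The look-alikes are purple (313,325), green (416,331) and the short four-place one at (241,174). The holder's lane is at (350,230) and the knob at (413,243).

Run:
```python
from h import *
f=np.load("top.npz");P=cloud("top",f["d"])
def rect(m,n):
    q=P[m][:,:2].astype(np.float32);print(n,len(q),cv2.minAreaRect(q),np.round(q.mean(0),1),np.round(np.median(P[m][:,2]),1))
x,y,z=P[...,0],P[...,1],P[...,2]
rect((z>58)&(z<75)&(abs(x-520)<90)&(abs(y-315)<90),"cass top")
rect((z>70)&(abs(x-700)<60)&(abs(y-275)<60),"short")
m=((z>7)&(z<120)&(abs(x-525)<160)&(abs(y+60)<170)&(f["im"].max(-1)<230))
n,l=cv2.connectedComponents(m.astype(np.uint8));L=l[240,350];rect(l==L,"holder")
rect((z>60)&(l==L),"knob");rect((z>8)&(z<16)&(l==L),"plate")
print(optics.camera_info("wrist"))
im=cv2.resize(f["im"][150:310,170:450],None,fx=2.8,fy=2.8,interpolation=cv2.INTER_CUBIC);save("pics/crop.png",im)
```

```text
cass top 425 ((514.2738037109375, 320.0577392578125), (123.32254791259766, 29.561195373535156), 64.50691223144531) [514.3 320.1] 67.5
short 308 ((707.2571411132812, 282.0373229980469), (81.82626342773438, 31.629505157470703), 84.82901000976562) [707.  282.5] 79.4
holder 7738 ((541.1553955078125, -48.73777770996094), (261.7465515136719, 228.2703094482422), 12.195061683654785) [556.8 -49.4] 13.8
knob 123 ((528.7896728515625, -130.82757568359375), (26.24798583984375, 25.494487762451172), 59.341487884521484) [ 528.1 -129.6] 94.4
plate 4776 ((541.1052856445312, -48.74372863769531), (261.61700439453125, 228.29345703125), 12.185205459594727) [556.1 -37.6] 12.2
{'camera_matrix': array([[403.84724731,   0.        , 321.36752886],
       [  0.        , 403.84724731, 236.97156999],
       [  0.        ,   0.        ,   1.        ]]), 'mount': array([[-4.34439386e-04, -9.72139657e-01, -2.34402004e-01,
         6.48715588e+01],
       [ 9.99999192e-01, -1.42384869e-04, -1.26287767e-03,
        -4.94327418e-01],
       [ 1.19431817e-03, -2.34402363e-01,  9.72138933e-01,
        -1.70040010e+02],
       [ 0.00000000e+00,  0.00000000e+00,  0.00000000e+00,
         1.00000000e+00]])}
```

View pics/crop.png

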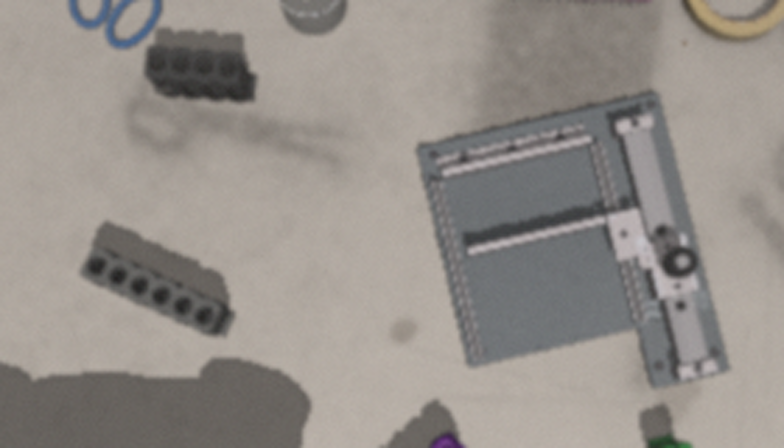

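The crop confirms it: the grey block at crop (160,295) has six places and is the target, while the one at (200,68) has four. The end stop is at crop (515,150), the pusher blade at (540,232) and the knob at (678,260).

```bash
cat >> h.py <<'E'
H0=np.array([541.1,-48.7]);TH=np.radians(12.19)
RH=np.array([[np.cos(TH),-np.sin(TH)],[np.sin(TH),np.cos(TH)]])
def hold(P): return np.concatenate([(P[...,:2]-H0)@RH,P[...,2:]],-1)
def feats(P):
    Q=hold(P);x,y,z=Q[...,0],Q[...,1],Q[...,2]
    def pr(n,m):
        q=Q[m]
        if len(q)>5: print(n,len(q),"x",np.round(np.percentile(q[:,0],[2,50,98]),1),"y",np.round(np.percentile(q[:,1],[2,50,98]),1),"z",np.round(np.median(q[:,2]),1))
    pr("stop",(z>38)&(z<46)&(x>60)&(x<125)&(y>-30)&(y<114))
    pr("pusher",(z>42)&(z<52)&(x>-40)&(x<50)&(y>-20)&(y<114))
    pr("guideL",(z>20)&(z<36)&(x>-100)&(x<50)&(y>90)&(y<120))
    pr("guideR",(z>20)&(z<36)&(x>-100)&(x<-10)&(y>-45)&(y<-15))
    pr("knob",(z>88)&(z<100)&(abs(x+29)<25)&(abs(y+78)<25))
    pr("sect",(z>46)&(z<55)&(abs(x+29)<40)&(abs(y+78)<30))
E
python3 - <<'E'
from h import *
f=np.load("top.npz");P=cloud("top",f["d"]);feats(P)
E
```

```text
stop 122 x [ 94.4  97.5 100.7] y [-27.6  30.9  93.9] z 41.5
pusher 112 x [21.2 24.2 27.4] y [-16.9  37.8  88.6] z 47.0
guideL 181 x [-67.9  -8.9  46.6] y [ 99.1 104.  108.7] z 28.8
guideR 67 x [-67.7 -41.6 -14.8] y [-44.7 -42.1 -38.6] z 25.3
knob 106 x [-42.  -29.3 -17.6] y [-89.4 -77.3 -65.4] z 94.6
sect 267 x [-60.9 -20.1   8.7] y [-94.6 -67.5 -49.5] z 49.8
```

Request:
send_rows:
  targets:
    - [[0,0,-0.09,0.24,-0.12,0.05,-1],[0,0,-0.09,0.24,-0.12,0.05,-1],[0,0,-0.09,0.24,-0.12,0.05,-1],[0,0,-0.09,0.24,-0.12,0.05,-1],[0,0,-0.09,0.24,-0.12,0.05,-1],[0,0,-0.09,0.24,-0.12,0.05,-1],[0,0,-0.09,0.24,-0.12,0.05,-1],[0,0,-0.07,0,-0.12,0,-1],[0,0,0,0,0,0,-1],[0,0,0,0,0,0,-1]]

```text
time_s: 2.2
ee_pos: [450.9, 379.0, 278.1]
ee_rot: [-180.0, -0.0, 102.6]
force: [-1.3, -0.3, 1.3]
gripper_width: 91.0
gripper_force: 0.0
```

```bash
cat >> h.py <<'E'
from scipy.spatial.transform import Rotation as Ro
def wcloud():
    s=env.state();im,d=optics.grab_frame("wrist");i=optics.camera_info("wrist");K=i["camera_matrix"];M=np.array(i["mount"])
    v,u=np.mgrid[:480,:640];P=np.stack([(u-K[0,2])/K[0,0]*d,(v-K[1,2])/K[1,1]*d,d],-1)
    P=P@M[:3,:3].T+M[:3,3];P=P@Ro.from_euler("xyz",s["ee_rot"],degrees=True).as_matrix().T+s["ee_pos"]
    P[d==0]=np.nan
    return im,P,s
E
python3 - <<'E'
from h import *
im,P,s=wcloud();print(s["ee_pos"],s["ee_rot"]);save("pics/w1.png",im)
x,y,z=np.moveaxis(P,-1,0)
for lo,hi in((60,75),(30,75)):
    m=(z>lo)&(z<hi)&(abs(x-514)<90)&(abs(y-320)<75);q=P[m][:,:2].astype(np.float32);print(len(q),cv2.minAreaRect(q),np.median(P[m][:,2]))
E
```

```text
[450.94746724 379.01314316 278.11408564] [-1.79997022e+02 -4.02279727e-02  1.02607749e+02]
1783 ((519.9390869140625, 331.3348388671875), (95.080078125, 30.160146713256836), 64.27444458007812) 67.05896050863933
3148 ((516.0638427734375, 323.9940490722656), (111.72869110107422, 31.073762893676758), 64.47111511230469) 64.02215994945034
```

Request:
send_rows:
  targets:
    - [[0,0,0,0.1,-0.2,0,-1],[0,0,0,0.1,-0.22,0,-1],[0,0,0,0.1,-0.22,0,-1],[0,0,0,0.1,-0.22,0,-1],[0,0,0,0.05,-0.22,0,-1],[0,0,0,0.05,-0.22,0,-1],[0,0,0,0,-0.22,0,-1],[0,0,0,0,-0.22,0,-1],[0,0,0,0,-0.22,0,-1],[0,0,0,0,0,0,-1],[0,0,0,0,0,0,-1]]

```text
time_s: 3.35
ee_pos: [551.2, -12.4, 278.0]
ee_rot: [180.0, -0.1, 102.6]
force: [-0.7, 1.1, 0.2]
gripper_width: 91.2
gripper_force: 0.0
```

Run:
```python
from h import *
im,P,s=wcloud();print(s["ee_pos"],s["ee_rot"]);save("pics/w2.png",im);np.savez("w2.npz",P=P)
feats(P)
Q=hold(P);x,y,z=np.moveaxis(Q,-1,0)
q=P[(z>8)&(z<60)&(abs(x)<150)&(abs(y)<130)][:,:2].astype(np.float32);print(len(q),cv2.minAreaRect(q))
for n in("bay","pusher","grip","holder"):
    for r in optics.place_of("wrist",n)[:1]:
        u,v=np.round(r["at"]).astype(int);print(n,r["conf"],Q[v,u])
```

```text
[551.15862569 -12.36649462 278.04242583] [ 1.79975971e+02 -5.03195934e-02  1.02591174e+02]
stop 764 x [94.1 96.8 99.9] y [-27.5  36.4  94.3] z 41.0
pusher 639 x [20.9 23.7 26.6] y [-17.5  38.2  88.2] z 46.1
guideL 1225 x [-67.8  -8.   47.8] y [ 97.7 102.6 107.4] z 28.0
guideR 290 x [-69.1 -43.7 -17.9] y [-44.9 -42.7 -40. ] z 23.9
knob 130 x [-40.2 -29.9 -19.7] y [-91.9 -87.4 -84.7] z 94.4
sect 521 x [-51.1  -9.4  10.6] y [-62.7 -57.3 -48.6] z 48.4
32369 ((553.4841918945312, -26.62297821044922), (228.40928649902344, 189.4005889892578), 11.552964210510254)
bay 0.65 [94.22487646 30.8146952  15.23981153]
pusher 0.6 [30.63578311 25.17845761 10.14069124]
grip 0.53 [  7.66106245  62.17443934 373.9293317 ]
holder 0.61 [-3.42005912 -1.72040596 11.52698607]
```

View pics/w2.png

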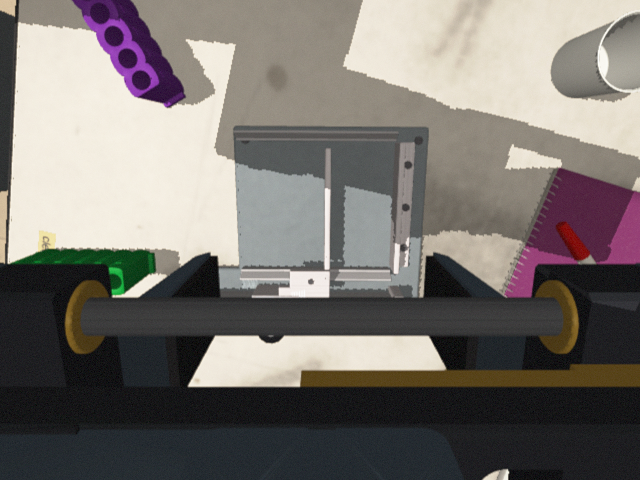

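The wrist view shows the lane centred near (320,205): blade at (328,210), end stop at (402,215), guides at rows 134 and 272.

Run:
```python
from h import *
for nm,P in(("w",np.load("w2.npz")["P"]),("t",cloud("top",np.load("top.npz")["d"]))):
    Q=hold(P).reshape(-1,3);x,y,z=Q.T
    m=(x>-65)&(x<-20)
    print(nm,[(b,round(float(np.median(z[m&(abs(y-b)<1)])),1)) for b in list(range(-50,-26,2))+list(range(90,114,2)) if (m&(abs(y-b)<1)).any()])
    for n,mm in(("stop",(z>37)&(z<45)&(x>90)&(x<104)&(y>-60)),("push",(z>41)&(z<51)&(x>18)&(x<30)&(y>-60))):
        print(n,np.percentile(y[mm],[0.5,99.5]),np.percentile(x[mm],[1,99]))
```

```text
w [(-50, 32.0), (-48, 31.8), (-46, 28.8), (-44, 25.2), (-42, 23.1), (-40, 15.4), (-38, 11.7), (-36, 11.5), (-34, 11.2), (-32, 11.2), (-30, 11.4), (-28, 11.3), (90, 11.3), (92, 11.2), (94, 11.1), (96, 11.3), (98, 13.9), (100, 23.6), (102, 26.6), (104, 30.1), (106, 31.9), (108, 11.2), (110, 11.0), (112, 9.1)]
stop [-38.13326815  96.07246399] [ 93.96006107 100.07896814]
push [-59.0994572  89.5667308] [18.92930195 26.63257967]
t [(-50, 28.9), (-48, 31.8), (-46, 30.9), (-44, 29.0), (-42, 26.1), (-40, 21.5), (-38, 11.5), (-36, 11.9), (-34, 11.8), (-32, 12.3), (-30, 13.3), (-28, 12.7), (90, 13.3), (92, 11.8), (94, 12.9), (96, 12.7), (98, 12.8), (100, 24.2), (102, 26.0), (104, 28.8), (106, 33.1), (108, 31.0), (110, 12.5), (112, 12.3)]
stop [-39.93274139 201.59306608] [ 92.75061963 100.86418438]
push [-58.01391742 336.52692418] [18.53721104 27.66515399]
```

Request:
send_rows:
  targets:
    - [[0,0,-0.047,-0.02,0.184,0,-1],[0,0,-0.047,-0.02,0.184,0,-1],[0,0,-0.047,-0.02,0.184,-0.04,-1],[0,0,-0.047,-0.02,0.184,-0.08,-1],[0,0,-0.047,-0.02,0.184,-0.1,-1],[0,0,-0.047,-0.02,0.184,-0.1,-1],[0,0,-0.047,-0.02,0.184,-0.1,-1],[0,0,-0.047,-0.02,0.184,-0.1,-1],[0,0,-0.047,-0.02,0.184,-0.1,-1],[0,0,0,0,0,0,-1],[0,0,0,0,0,0,-1]]

```text
time_s: 4.7
ee_pos: [514.1, 319.4, 153.5]
ee_rot: [-180.0, 0.1, 64.7]
force: [-0.3, -0.8, 1.0]
gripper_width: 91.2
gripper_force: 0.0
```

Request:
send_rows:
  targets:
    - [[0,0,-0.002,0,0,-0.15,-1],[0,0,0,0,0,-0.15,-1],[0,0,0,0,0,-0.12,-1],[0,0,0,0,0,-0.1,-1],[0,0,0,0,0,-0.0725,-1],[0,0,0,0,0,0,-1],[0,0,0,0,0,0,1],[0,0,0,0,0,0,1],[0,0,0,0,0,0,1],[0,0,0,0,0,0,1],[0,0,0,0,0,0,1],[0,0,0,0,0,0,1]]
  grip_force: 20

```text
time_s: 5.9
ee_pos: [515.0, 318.3, 35.8]
ee_rot: [180.0, -0.0, 64.3]
force: [1.0, -0.4, 0.6]
gripper_width: 45.9
gripper_force: 0.0
```

Request:
send_rows:
  targets:
    - [[0,0,0,0,0,0,1],[0,0,0,0,0,0,1],[0,0,0,0,0,0,1],[0,0,0,0,0,0,1],[0,0,0,0,0,0,1]]

```text
time_s: 6.4
ee_pos: [514.9, 318.2, 35.6]
ee_rot: [-180.0, 0.0, 64.3]
force: [-0.5, 0.1, 0.6]
gripper_width: 29.8
gripper_force: 20.0
```

Request:
send_rows:
  targets:
    - [[0,0,0,0,0,0.1,1],[0,0,0,0,0,0.15,1],[0,0,0.04,0.04,-0.12,0.15,1],[0,0,0.047,0.05,-0.18,0.1,1],[0,0,0.047,0.05,-0.18,0,1],[0,0,0.047,0.05,-0.18,0,1],[0,0,0.048,0.05,-0.18,0,1],[0,0,0.048,0.05,-0.18,0,1],[0,0,0.048,0.05,-0.18,0,1],[0,0,0.048,0.05,-0.18,0,1],[0,0,0.048,0.05,-0.18,0,1],[0,0,0,0.005,-0.06,0,1]]

```text
time_s: 7.6
ee_pos: [604.9, -9.1, 135.4]
ee_rot: [180.0, 0.1, 102.1]
force: [-0.1, -0.4, -0.3]
gripper_width: 29.8
gripper_force: 20.0
```

Request:
send_rows:
  targets:
    - [[0,0,0,0,0,0,1],[0,0,0,0,0,0,1]]

```text
time_s: 7.8
ee_pos: [603.5, -5.0, 135.4]
ee_rot: [-180.0, -0.1, 102.2]
force: [-0.4, 0.8, -0.4]
gripper_width: 29.8
gripper_force: 20.0
```

Run:
```python
from h import *
s=env.state();print(s["ee_pos"],s["ee_rot"],s["gripper_width"],s["gripper_force"])
print("TCP holder",hold(np.array(s["ee_pos"])))
im,d=optics.grab_frame("top");P=cloud("top",d);save("pics/t2.png",im[120:360,200:500])
im,P,s=wcloud();save("pics/w3.png",im)
Q=hold(P);x,y,z=np.moveaxis(Q,-1,0)
zb=s["ee_pos"][2]-35
m=(z>zb+55)&(z<zb+75)&(abs(x-70)<40)&(y>-45)&(y<110);q=Q[m]
print(len(q),np.percentile(q[:,0],[1,50,99]),np.percentile(q[:,1],[1,50,99]),np.median(q[:,2]))
if len(q)>20: print(cv2.minAreaRect(q[:,:2].astype(np.float32)))
```

```text
[603.53807218  -4.97578512 135.3807333 ] [-1.79969308e+02 -5.60860582e-02  1.02171285e+02] 29.750343580838095 19.997801184654236
TCP holder [ 70.26281784  29.55429332 135.3807333 ]
11848 [47.53332903 70.50427824 93.72772978] [ 9.73050389 53.75573835 90.87768992] 167.07030887548245
((70.7884750366211, 47.468849182128906), (52.86137771606445, 87.71134948730469), 0.9825436472892761)
```

View pics/w3.png

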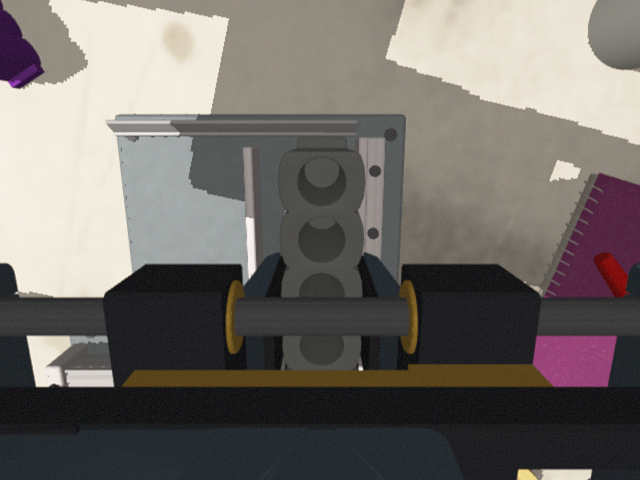

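The wrist view shows the cassette square over the lane (far end at column 320, row 140, just inside the guide at row 128). Measured far end is y≈91, so its centre is about 28.6 against the lane's 28.7. Descending.

Request:
send_rows:
  targets:
    - [[0,0,0,0,0,-0.1,1],[0,0,0,0,0,-0.1,1],[0,0,0,0,0,-0.06,1],[0,0,0,0,0,-0.04,1],[0,0,0,0,0,-0.04,1],[0,0,0,0,0,-0.04,1],[0,0,0,0,0,-0.03,1],[0,0,0,0,0,-0.02,1],[0,0,0,0,0,0,1]]

```text
time_s: 8.8
ee_pos: [603.8, -5.9, 49.1]
ee_rot: [-180.0, -0.0, 102.2]
force: [-0.6, 0.4, -0.5]
gripper_width: 30.1
gripper_force: 20.0
```

Request:
send_rows:
  targets:
    - [[0,0,0,0,0,-0.004,1],[0,0,0,0,0,-0.004,1],[0,0,0,0,0,0,1],[0,0,0,0,0,0,-0.05],[0,0,0,0,0,0,-0.05],[0,0,0,0,0,0,-0.05],[0,0,0,0,0,0,-0.05],[0,0,0,0,0,0,-0.05]]

```text
time_s: 9.6
ee_pos: [604.1, -5.8, 48.1]
ee_rot: [180.0, 0.0, 102.2]
force: [1.1, -0.6, -0.3]
gripper_width: 47.7
gripper_force: 0.0
```

Request:
send_rows:
  targets:
    - [[0,0,0,0,0,0.08,-0.05],[0,0,0,0,0,0.15,-0.05],[0,0,0,0,0,0.2,-0.05],[0,0,0,-0.06,-0.1,0.1,-0.4],[0,0,0,-0.08,-0.13,0,-0.4],[0,0,0,-0.08,-0.13,0,-0.4],[0,0,0,-0.08,-0.13,0,-0.4],[0,0,0,-0.077,-0.137,0,-0.4],[0,0,0,0,0,0,-0.4],[0,0,0,0,0,0,-0.4]]

```text
time_s: 10.6
ee_pos: [528.6, -131.5, 154.2]
ee_rot: [180.0, -0.0, 102.1]
force: [-1.0, 0.6, -0.1]
gripper_width: 64.2
gripper_force: 0.0
```

Run:
```python
from h import *
s=env.state();print(s["time_s"],s["ee_pos"],s["ee_rot"],s["gripper_width"])
im,P,s=wcloud();save("pics/w4.png",im)
Q=hold(P);x,y,z=np.moveaxis(Q,-1,0)
for lo,hi in((74,84),(15,84)):
    m=(z>lo)&(z<hi)&(abs(x-70)<30)&(y>-45)&(y<105);q=Q[m]
    print(len(q),np.percentile(q[:,1],[1,99]),np.percentile(q[:,0],[1,99]),np.median(q[:,2]),cv2.minAreaRect(q[:,:2].astype(np.float32)))
m=(z>20)&(z<84)&(x>40)&(x<100)&(y<105)&(y>-45)
im,d=optics.grab_frame("top");Q=hold(cloud("top",d));x,y,z=np.moveaxis(Q,-1,0)
m=(z>74)&(z<84)&(abs(x-70)<30)&(y>-45)&(y<105);q=Q[m];print("top",len(q),np.median(q[:,2]),cv2.minAreaRect(q[:,:2].astype(np.float32)) if len(q) else 0)
```

```text
10.6 [ 528.59192603 -131.46160538  154.16669747] [ 1.79956511e+02 -1.41755258e-02  1.02121207e+02] 64.17398628465924
6281 [-32.21125664  59.88373208] [55.9748637  85.11247705] 78.98720484272732 ((70.66175079345703, 14.33292007446289), (30.548351287841797, 94.77696228027344), 0.17772230505943298)
14436 [-43.67401292  70.47986837] [53.32609212 87.36409998] 69.34236144361664 ((76.64622497558594, 13.53887939453125), (124.90808868408203, 58.54084014892578), 82.63128662109375)
top 398 79.81318325577061 ((71.63158416748047, 29.77878761291504), (29.86311912536621, 122.86024475097656), 0.3215305805206299)
```

View pics/w4.png

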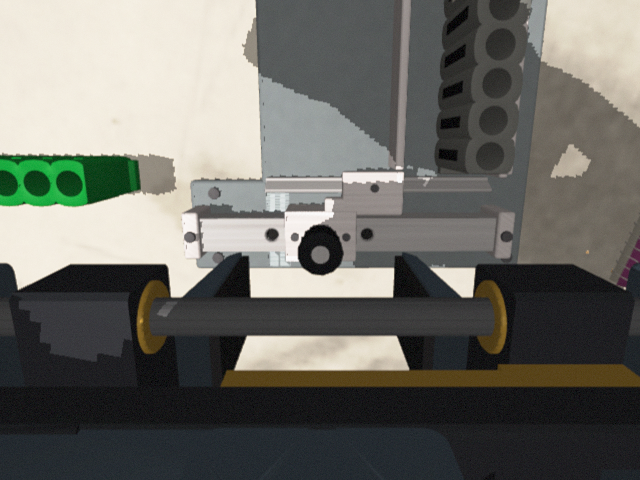

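The view shows the cassette standing square (480,90), ahead of the blade, with the knob at (320,250) centred between the fingers. Now grip the knob.

Request:
send_rows:
  targets:
    - [[0,0,0,0,0,-0.14,-0.3],[0,0,0,0,0,-0.14,-0.3],[0,0,0,0,0,-0.1,-0.3],[0,0,0,0,0,-0.06,-0.3],[0,0,0,0,0,-0.026,-0.3],[0,0,0,0,0,0,0.3],[0,0,0,0,0,0,1],[0,0,0,0,0,0,1],[0,0,0,0,0,0,1],[0,0,0,0,0,0,1],[0,0,0,0,0,0,1],[0,0,0,0,0,0,1]]
  grip_force: 30

```text
time_s: 11.9
ee_pos: [528.7, -131.4, 61.4]
ee_rot: [180.0, 0.0, 102.2]
force: [-2.8, -0.7, 6.0]
gripper_width: 26.3
gripper_force: 30.0
```

Request:
send_rows:
  targets:
    - [[0,0,0,0,0,0,1],[0,0,0,0,0,0,1],[0,0,0,0,0,0,1]]

```text
time_s: 12.2
ee_pos: [528.7, -131.4, 61.4]
ee_rot: [180.0, 0.0, 102.2]
force: [-1.1, 0.4, 5.0]
gripper_width: 26.6
gripper_force: 30.0
```

Request:
send_rows:
  targets:
    - [[0,0,0,0,0,0.015,1],[0,0,0,0,0,0.015,1],[0,0,0,0,0,0.015,1],[0,0,0,0,0,0.007,1],[0,0,0,0,0,0,1],[0,0,0,0,0,0,1],[0,0,0,0,0,0,1]]

```text
time_s: 12.9
ee_pos: [528.6, -131.3, 70.9]
ee_rot: [-180.0, 0.0, 102.2]
force: [1.8, -2.9, -7.0]
gripper_width: 26.7
gripper_force: 30.0
```

Request:
send_rows:
  targets:
    - [[0,0,0,0.02,0.0043,0,1],[0,0,0,0.02,0.0043,0,1],[0,0,0,0.02,0.0043,0,1],[0,0,0,0.02,0.0043,0,1],[0,0,0,0.02,0.0043,0,1],[0,0,0,0.02,0.0043,0,1],[0,0,0,0.02,0.0043,0,1],[0,0,0,0.013,0.003,0,1],[0,0,0,0.013,0.003,0,1],[0,0,0,0,0,0,1],[0,0,0,0,0,0,1],[0,0,0,0,0,0,1]]

```text
time_s: 14.1
ee_pos: [562.4, -123.9, 71.4]
ee_rot: [179.9, 0.0, 102.2]
force: [-0.3, -4.0, -8.0]
gripper_width: 26.5
gripper_force: 30.0
```

Request:
send_rows:
  targets:
    - [[0,0,0,0,0,-0.01,1],[0,0,0,0,0,-0.01,1],[0,0,0,0,0,-0.01,1],[0,0,0,0,0,-0.01,1],[0,0,0,0,0,-0.01,1],[0,0,0,0,0,0,1],[0,0,0,0,0,0,1]]

```text
time_s: 14.8
ee_pos: [562.1, -124.0, 61.6]
ee_rot: [180.0, 0.0, 102.2]
force: [-0.8, -3.3, -1.1]
gripper_width: 26.6
gripper_force: 30.0
```

Request:
send_rows:
  targets:
    - [[0,0,0,0,0,-0.005,1],[0,0,0,0,0,0,1],[0,0,0,0,0,0,1]]

```text
time_s: 15.1
ee_pos: [562.1, -124.0, 61.4]
ee_rot: [179.9, 0.0, 102.2]
force: [-2.1, -3.1, 5.1]
gripper_width: 26.3
gripper_force: 30.0
```

Run:
```python
from h import *
im,P,s=wcloud();print(s["force"],s["ee_pos"],s["qvel"]);save("pics/w5.png",im)
def an(n,Q):
    x,y,z=np.moveaxis(Q,-1,0)
    for nm,m in(("cass",(z>74)&(z<84)&(abs(x-75)<30)&(y>-45)&(y<105)),("push",(z>41)&(z<51)&(x>40)&(x<66)&(y>-15)&(y<90)),("stop",(z>37)&(z<45)&(x>88)&(x<104)&(y>-30)&(y<90))):
        q=Q[m]
        if len(q)>8: print(n,nm,len(q),np.percentile(q[:,0],[2,50,98]),np.median(q[:,2]),cv2.minAreaRect(q[:,:2].astype(np.float32)))
an("w",hold(P))
im,d=optics.grab_frame("top");Q=hold(cloud("top",d));an("t",Q)
im2,d=optics.grab_frame("side");save("pics/s2.png",cv2.resize(im2[220:350,260:440],None,fx=4,fy=4,interpolation=cv2.INTER_CUBIC))
```

```text
[-2.09764206 -3.05923766  5.13857754] [ 562.12458652 -124.04422757   61.44106418] [ 0.04973611 -0.06692331  0.04726124  0.10755629 -0.08532892  0.03251214]
w cass 11716 [62.30562277 76.97897957 90.75736409] 78.99320637883847 ((76.9439697265625, 0.39844512939453125), (30.60301399230957, 67.51152801513672), 0.023674700409173965)
w push 3180 [55.60758908 59.14428276 64.82986542] 45.94787898735284 ((60.51762008666992, 14.526252746582031), (10.532089233398438, 59.04566192626953), 0.012513295747339725)
t cass 393 [63.35348788 77.07232957 91.63786135] 79.80979521510432 ((77.50798034667969, 29.55819320678711), (123.21292114257812, 30.004270553588867), 89.8997802734375)
t push 128 [56.1416953  59.5458592  64.36303533] 46.43637012360951 ((60.135799407958984, 36.57403564453125), (8.676974296569824, 102.91532135009766), 0.6034537553787231)
t stop 53 [ 95.0527088   99.20622807 100.88465274] 41.63654316287551 ((97.82618713378906, 30.983882904052734), (6.30355167388916, 115.6878433227539), 0.1354733258485794)
```

View pics/s2.png

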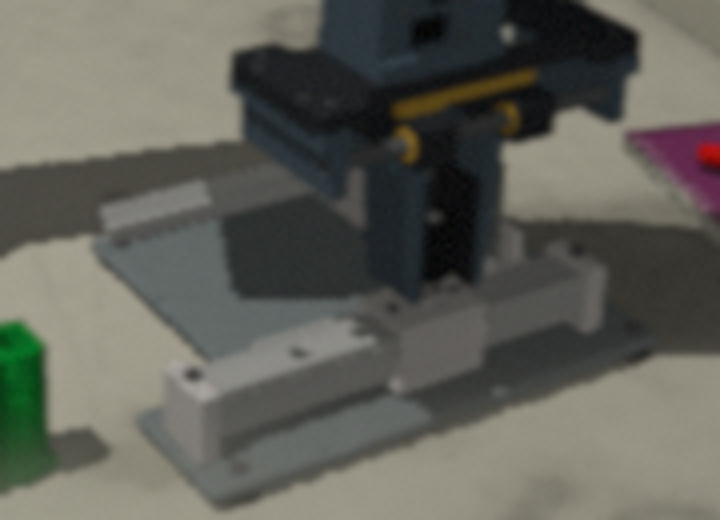

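The side view shows the section moved along the rail with the fingers on the knob. All the readings fit:
- The knob is at its starting height, with firm support under it.
- The cassette is at x≈-17 mm, square.

Handing in.

```bash
python3 -c "
from workcell import env
print(env.job_done())"
```

```text
the job is handed in; nothing more can be done
None
```

The job is handed in with no verdict returned: by my measurements the cassette stands square in the bay about 17 mm from the end stop, the section is one hole on with the pin home, and the fingers still grip the knob (30 N).

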